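Load the sample bottle into the lidded warmer

TASK

Put the orange-capped sample bottle in the round steel warmer: first clear the tube rack off the green lid rest into the blue tray, then lift the warmer's lid off by its knob and lay it right side up in the middle of the green rest, stand the bottle upright on the floor of the warmer's well, and put the lid back on so that it is fully seated. Let go of each thing before going on to the next, keep rack, bottle and lid upright, set them down gently without dropping them, and leave the white-capped bottle, the beaker and the carton where they are.

Things in the scene. Friction and masses are not known exactly. Their poses are not given: they have to be found in the camera images.
- warmer: Sample warmer, fixed to the bench: round steel pot, 176 mm outside diameter, 110 mm high, with an open round well of 144 mm diameter whose floor is 20 mm above the bench. A grey control head (55 x 120 mm, 70 mm high) is joined to its +x side, reaching 141 mm from the axis. Origin: centre of the underside, on the well's axis; z up.
- lid: Loose lid, 0.3-0.54 kg: grey plug below (128 mm diameter, 8 mm thick), aluminium disc (166 mm diameter, 8 to 13 mm above origin), black knob in the centre (34 mm diameter, 27 to 51 mm above origin, on an 18 mm stem). Origin: centre of the plug's underside; z up through the knob. Seated: disc on the warmer's rim, plug in the well with 8 mm play, origin 102 mm above the warmer's. Starts seated.
- lid_rest: Green round mat fixed to the bench, 190 mm diameter, 6 mm thick, where the lid is laid. Origin: centre of its underside; its top is 6 mm above.
- tray: Blue open tray fixed to the bench, 200 mm along its x, 160 mm along its y, 30 mm high, walls and floor 5 mm thick (inside 190 x 150 mm). Origin: centre of its underside; its inner floor is 5 mm above.
- rack: White tube rack, 0.21-0.42 kg, 110 mm along its x, 56 mm along y, its eight glass tubes part of it. A straight carrying bar, 10 mm thick (in y), 22 mm tall, runs along its x over the whole length at mid-width, 84 to 106 mm above the origin; the tubes end at 72 mm. Origin: centre of the underside; z up. Starts on the green lid rest.
- sample: The sample bottle: amber glass, ORANGE screw cap, 0.11 to 0.22 kg, 76 mm tall; body 58 mm diameter up to 38 mm, then a shoulder, then the cap of 36 mm diameter from 48 to 76 mm above the origin. Origin: centre of the underside; z up.
- other_bottle: Bystander: a bottle of the same shape and size with a WHITE cap. Origin: centre of the underside.
- beaker: Bystander: white cup-shaped beaker, 70 mm rim diameter, 85 mm tall. Origin: centre of the underside.
- carton: Bystander: cardboard carton with a blue band, 110 x 110 mm, 75 mm high. Origin: centre of the underside.

How it is judged (in metres and radians):
On the way, in this order (a step that is already met when the one before it is completed fails the run):
1. the rack stands upright in the tray, released (x of rack in the frame of tray between -0.075 and 0.075 m and y of rack in the frame of tray between -0.06 and 0.06 m and z of rack in the frame of tray between 0 and 0.01 m and angle between rack's own z axis and vertical below 0.06 rad and linear speed of rack below 0.03 m/s and angular speed of rack below 0.3 rad/s and contact force between the fingers and rack below 0.2 N), for 0.2 s.
2. the lid lies right side up on the lid rest (centre within 35 mm of its centre), released (horizontal distance between lid and lid_rest below 0.035 m and z of lid in the frame of lid_rest between 0.003 and 0.01 m and angle between lid's own z axis and vertical below 0.06 rad and linear speed of lid below 0.03 m/s and angular speed of lid below 0.3 rad/s and contact force between the fingers and lid below 0.2 N), for 0.2 s.
3. the sample bottle stands upright on the floor of the well, released (horizontal distance between sample and warmer below 0.05 m and z of sample in the frame of warmer between 0.016 and 0.026 m and angle between sample's own z axis and vertical below 0.08 rad and linear speed of sample below 0.03 m/s and angular speed of sample below 0.3 rad/s and contact force between the fingers and sample below 0.2 N), for 0.2 s.
4. the lid is fully seated on the warmer again, released (horizontal distance between lid and warmer below 0.013 m and z of lid in the frame of warmer between 0.098 and 0.106 m and angle between lid's own z axis and vertical below 0.04 rad and linear speed of lid below 0.03 m/s and angular speed of lid below 0.3 rad/s and contact force between the fingers and lid below 0.2 N), for 0.2 s.
At the end, for the whole second after the job is handed in: Rack upright (0.06 rad) on the tray's floor, inside the tray; sample bottle upright (0.08 rad) on the floor of the well; lid seated on the warmer (centred within 13 mm, height within 4 mm, tilt under 0.04 rad); all three released and at rest (all of step 1 and all of step 3 and all of step 4); the robot touches nothing.
It fails at once if the rack, lid or sample bottle is dropped (moves faster than 0.6 m/s while the fingers do not touch it) ((contact force between the fingers and rack below 0.05 N and linear speed of rack above 0.6 m/s) or (contact force between the fingers and lid below 0.05 N and linear speed of lid above 0.6 m/s) or (contact force between the fingers and sample below 0.05 N and linear speed of sample above 0.6 m/s)).
It fails at once if the rack, lid or sample bottle is tipped more than 0.6 rad from upright (angle between any of rack, lid, sample's own z axis and vertical above 0.6 rad).
It fails at once if the white-capped bottle is pushed more than 30 mm or tipped over (distance of other_bottle from where it was at the start of the episode above 0.03 m or angle between other_bottle's own z axis and vertical above 0.5 rad).
It fails at once if the beaker is pushed more than 30 mm or tipped over (distance of beaker from where it was at the start of the episode above 0.03 m or angle between beaker's own z axis and vertical above 0.5 rad).
It fails at once if the carton is pushed more than 30 mm or tipped over (distance of carton from where it was at the start of the episode above 0.03 m or angle between carton's own z axis and vertical above 0.5 rad).
It also fails if it takes over 72 s, if anything falls off the work surface, if the arm or the gripper's body presses on something with over 40 N, if the wrist force passes 120 N, or if a joint passes its speed limit or range.

ROBOT

A 6-joint arm with a two-finger parallel gripper is mounted at the origin on the work surface. World frame = base frame: x ahead of the robot, y to its left, z up, the work surface at z = 0. Lengths are in mm, angles in rad, forces in N, time in s.
With the tool pointing down it reaches from about 350 to 775 mm from the base axis. Payload 7.3 kg.
Tool frame: the origin (TCP) lies at the very end of the fingers, on their centre line; the grasp point (between the pads) lies 19 mm behind it; z points along the fingers, y is the line along which they close (so a half turn about z gives the same grasp; the last joint's range is limited). The gripper opens to 92 mm and grips with 3 to 60 N. Pads are 19 mm wide; open, the fingers measure 130 mm over their backs; the gripper's body (75 mm by 190 mm) begins 47 mm behind the grasp point.
Start: joints at [-0.146, 0.342, 1.524, -0, 1.275, -0.146], TCP at [525.019, 0.019, 226.741] pointing down, gripper open.
Joint ranges: [-2.53, 2.53], [-0.77, 2.02], [0.04, 2.7], [-1, 4.14], [0.28, 2.66], [-3.11, 3.11]. Speed limits (rad/s): [2.57, 2.57, 3.14, 3.14, 3.14, 3.14].

INTERFACE

Orientations are given as [roll, pitch, yaw] about the fixed x, y, z axes, in that order (R = Rz(yaw) Ry(pitch) Rx(roll)).
In Python, from plant import get_obs, capture, close_job gives the robot as it stands. The module is installed in compiled form; this text tells all that it offers.
- The arm moves only by the shell command python3 -m handwheel 'ROWS'. ROWS is JSON, a list of rows, each a list of 3 entries, a list of its own where there are three numbers: the turn, a rotation vector about the tool's x, y, z in degrees, then the shift along the tool's x, y, z in m, then the opening, from 0 (shut) to 1 (fully open). A call has 1 to 12 rows; each row is the pose to reach, as a shift and turn from the pose commanded when the call began, along the tool's axes at that moment; what a row does not reach only later rows make up. A row lasts 1/10 s, in which the tool goes at most 50 mm and 8.59 degrees, less where a joint would pass 70% of its speed; a pose out of reach is approached as far as the arm can. A call with a gripper value outside its range is refused whole. The fingers move at their own pace and stop on an object; the grip force is fixed at half the most. Time passes only in rows, so rows that repeat a pose let the fingers close. It gives the time, the measured TCP pose, the force, the opening and the grip force at its end, in the units of the state.
- get_obs(): the state, without advancing time (a new reading comes with each control period).
- capture(name): name is "scene" or "side" or "wrist"; returns a dict with "image" (420x560x3 uint8, red, green, blue), "depth" (420x560 float32, mm along the optical axis (not along the pixel's ray), 0 where there is no reading), "fx", "fy", "cx", "cy" (pixels), "k1" (the pictures are not rectified: a ray, as slopes to the right and down, at radius r is drawn at 1 + k1 r^2 times it, then the intrinsics apply), "camera_from_world" (4x4, takes a point from world to camera coordinates). Camera axes: x right, y down, z forward; pixel columns grow to the right and rows downward; lengths in mm; the calibration is good to about 2 mm. A picture is of the moment at which its call begins.
- close_job(): hands the job in; it is judged then, once.
The state is a dict: "time": time; "joint_positions": joint angles; "dq": joint speeds; "tau": joint torques, N m; "tool_pos": TCP position; "tcp_rot": TCP orientation; "contact_force": force on the tool from outside, world axes, zero at the start; "moment": the same for the moment, N m; "grip_width": finger opening in mm; "finger_force": force on a finger pad.
Only numpy, scipy, OpenCV 4.12 (cv2) and the standard library are available. Lean on these libraries where they do the work, as an engineer would, in place of code of your own. Each camera call takes 0.05 s, during which the arm holds its last target. There are 200 camera calls.

## Working session

There is one attempt and no reset: what is moved stays moved. The work goes in short steps, Python scripts to look and compute and a shell command to move; the robot and the scene stay as the last step left them, time stands still between calls to the robot, and variables do not carry over. Pictures are saved under pics/ and viewed, at most 10 in all, crops included, and the job is handed in when it is done.

```bash
mkdir -p pics; cat > h.py <<'E'
import numpy as np, cv2
from plant import get_obs, capture
def cloud(c):
    h,w=c["depth"].shape
    K=np.array([[c["fx"],0,c["cx"]],[0,c["fy"],c["cy"]],[0,0,1]])
    uv=np.stack(np.meshgrid(np.arange(w),np.arange(h)),-1).reshape(-1,1,2).astype(np.float64)
    n=cv2.undistortPoints(uv,K,np.array([c["k1"],0,0,0.]))[:,0]
    d=c["depth"].reshape(-1,1)
    P=np.hstack([n*d,d])
    T=np.linalg.inv(c["camera_from_world"])
    W=P@T[:3,:3].T+T[:3,3]; W[d[:,0]<=0]=np.nan
    return W.reshape(h,w,3)
def save(c,n): cv2.imwrite(f"pics/{n}.png",c["image"][:,:,::-1])
E
python3 - <<'E'
from h import *
a=capture("scene");b=capture("side")
cv2.imwrite("pics/a.png",cv2.resize(np.vstack([a["image"],b["image"]])[:,:,::-1],(400,600)) if 0 else a["image"][:,:,::-1]); save(b,"b")
np.savez("c0.npz",A=cloud(a),B=cloud(b),a=a["image"],b=b["image"])
o=get_obs();print(o)
for c in(a,b):print(np.linalg.inv(c["camera_from_world"]).round(2),c["k1"],c["fx"])
E
```

```text
{'time': 0.1, 'joint_positions': array([-1.46021647e-01,  3.42632569e-01,  1.52492106e+00, -2.02045535e-05,
        1.27540865e+00, -1.45986852e-01]), 'dq': array([-0.000826  , -0.00138202, -0.00194697,  0.00096944, -0.00066754,
       -0.00023559]), 'tau': array([ 1.49919495e-03, -4.32001984e+01, -2.44694173e+01,  7.19219679e-02,
        5.25739230e-02, -9.79429342e-05]), 'tool_pos': array([5.24633068e+02, 5.86435966e-02, 2.26125244e+02]), 'tcp_rot': array([-3.14023478e+00, -1.80122359e-04,  1.57076730e+00]), 'contact_force': array([ 0.00579488, -0.27453225, -1.43888187]), 'moment': array([-0.00940098,  0.02153354, -0.04147327]), 'finger_force': 0.0, 'grip_width': 91.77868908052154}
[[-8.7000e-01  3.3000e-01 -3.7000e-01  9.6111e+02]
 [ 5.0000e-01  5.9000e-01 -6.4000e-01  6.4891e+02]
 [ 1.0000e-02 -7.4000e-01 -6.8000e-01  7.4909e+02]
 [ 0.0000e+00  0.0000e+00  0.0000e+00  1.0000e+00]] -0.0356089864981272 438.78350720196215
[[-1.0000e+00 -0.0000e+00  2.0000e-02  5.7016e+02]
 [-1.0000e-02  7.4000e-01 -6.7000e-01  5.7919e+02]
 [-1.0000e-02 -6.7000e-01 -7.4000e-01  7.4420e+02]
 [ 0.0000e+00  0.0000e+00  0.0000e+00  1.0000e+00]] -0.009276875920555707 411.6703922625026
```

View pics/a.png

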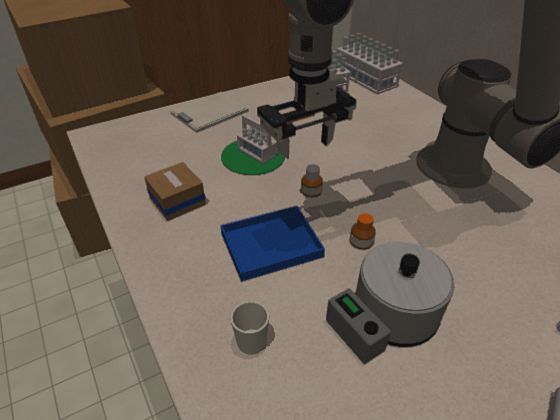

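View pics/b.png

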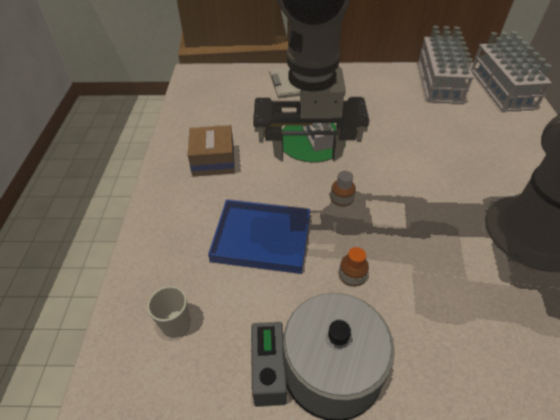

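The scene view shows the rack on the green mat near (255,145), the tray at (272,242), the orange cap at (365,220), the white cap at (312,172), the knob at (409,264), the beaker at (251,328) and the carton at (175,190). The side view shows the same layout, with the gripper hiding part of the rack.

```bash
cat > m.py <<'E'
from h import *
from scipy.optimize import least_squares
def circ(p):
    r=least_squares(lambda q:np.hypot(p[:,0]-q[0],p[:,1]-q[1])-q[2],[*p.mean(0)[:2],50],loss='soft_l1').x
    return r.round(1)
def run(W,I,n):
    H=cv2.cvtColor(I,cv2.COLOR_RGB2HSV).astype(int);h,s,v=H[...,0],H[...,1],H[...,2];z=W[...,2]
    R=lambda m:W[m&np.isfinite(z)]
    def edge(P,c):  # outer radius by angle -> circle
        a=np.arctan2(P[:,1]-c[1],P[:,0]-c[0]);r=np.hypot(P[:,0]-c[0],P[:,1]-c[1]);k=((a+np.pi)/(2*np.pi)*36).astype(int)
        return np.array([P[k==i][np.argsort(r[k==i])[-2]] for i in range(37) if (k==i).sum()>3])
    print(n)
    g=R((h>45)&(h<80)&(s>120)&(z>0)&(z<14)&(W[...,1]<0)); e=edge(g,np.median(g,0)); print("mat",circ(e),np.median(g[:,2]).round(1),g.min(0).round(),g.max(0).round())
    t=R((h>100)&(h<125)&(s>150)&(z>25)&(z<36)); 
    carton=np.zeros(0); c=np.median(t,0)
    t=t[np.hypot(*(t-c)[:,:2].T)<160]; r=cv2.minAreaRect(t[:,:2].astype(np.float32)); print("tray",r,np.median(t[:,2]))
    o=R((h<14)&(s>190)&(v>120)&(z>45)&(z<85)); print("orange",np.median(o,0).round(1),o.max(0).round(),len(o)); top=o[o[:,2]>72]; print(" top",circ(edge(top,np.median(top,0))) if len(top)>20 else top.mean(0),len(top))
    k=R((z>140)&(z<165)&(W[...,1]>120)&(v<90)); top=k[k[:,2]>148];print("knob",top.mean(0).round(1),circ(edge(top,np.median(top,0))))
    d=R((z>108)&(z<122)&(np.hypot(W[...,0]-top[:,0].mean(),W[...,1]-top[:,1].mean())<100)); print("disc",circ(edge(d,np.median(d,0))),np.median(d[:,2]))
    m=circ(e)
    b=R((np.hypot(W[...,0]-m[0],W[...,1]-m[1])<85)&(z>90)&(z<118)&(s<60)); 
    if len(b)>20: print("bar",len(b),b.mean(0).round(1),cv2.minAreaRect(b[:,:2].astype(np.float32)),np.percentile(b[:,2],[5,50,95]).round(1))
    b=R((np.hypot(W[...,0]-m[0],W[...,1]-m[1])<85)&(z>10)&(z<118)); print("rack all",cv2.minAreaRect(b[:,:2].astype(np.float32)),len(b))
    for nm,lo,hi in(("bystanders",55,95),):
        mk=((z>lo)&(z<hi)&(W[...,0]>300)&(W[...,0]<1000)&(abs(W[...,1])<500)).astype(np.uint8)
        q,L,st,_=cv2.connectedComponentsWithStats(mk)
        for i in range(1,q):
            if st[i,4]>60: p=W[L==i];print("  blob",st[i].tolist(),p.mean(0).round(),p.min(0).round(),p.max(0).round())
if __name__=="__main__":
    D=np.load("c0.npz")
    for n in"AB":
        run(D[n],D[n.lower()],n)
E
python3 m.py
```

```text
A
mat [ 490.  -324.7   90.9] 4.3 [ 416. -413.    0.] [ 583. -231.    9.]
tray ((633.05029296875, 19.332626342773438), (160.56967163085938, 171.89352416992188), 81.30358123779297) 28.55492690783217
orange [428.5 117.1  76. ] [443. 132.  79.] 110
 top [427.4 118.   12.5] 110
knob [448.3 301.5 153.1] [223.8 464.9 308.6]
disc [473.4 307.7  78.3] 114.37580515672335
bar 181 [ 480.  -334.7  101.9] ((475.2665710449219, -327.4630126953125), (14.428296089172363, 112.64678955078125), 15.983617782592773) [ 91.3 102.2 111.2]
rack all ((477.7341613769531, -329.40740966796875), (59.83209228515625, 119.18794250488281), 17.903972625732422) 1151
  blob [239, 120, 34, 29, 405] [ 480. -323.   70.] [ 449. -382.   55.] [ 513. -271.   95.]
  blob [144, 162, 60, 43, 1497] [ 761. -227.   71.] [ 697. -297.   55.] [ 818. -175.   77.]
  blob [306, 165, 14, 14, 165] [431. -98.  70.] [ 410. -120.   55.] [446. -84.  77.]
  blob [357, 213, 17, 17, 229] [430. 119.  71.] [409.  97.  55.] [445. 134.  79.]
  blob [328, 273, 121, 77, 2907] [577. 332.  72.] [442. 243.  55.] [626. 395.  95.]
  blob [231, 301, 38, 40, 827]
[... 350 characters left out ...]
7] [485.  305.5  15.4]
disc [483.3 305.5  87.2] 115.90773566728524
rack all ((508.367919921875, -296.19390869140625), (110.82923126220703, 153.64669799804688), 48.21641540527344) 556
  blob [309, 123, 24, 7, 147] [ 471. -299.   70.] [ 440. -329.   55.] [ 501. -275.   95.]
  blob [187, 125, 46, 37, 1484] [ 756. -227.   74.] [ 698. -300.   55.] [ 817. -177.   81.]
  blob [337, 170, 16, 19, 229] [ 429. -100.   72.] [ 410. -126.   55.] [445. -87.  81.]
  blob [347, 247, 19, 21, 324] [428. 118.  73.] [410.  96.  55.] [444. 132.  81.]
  blob [147, 286, 41, 42, 859] [779. 225.  75.] [742. 191.  55.] [812. 260.  89.]
  blob [251, 322, 135, 90, 3196] [573. 333.  72.] [411. 253.  55.] [626. 393.  95.]
```

```bash
python3 -m handwheel '[[[0,0,-2],[-0.041,-0.006,0],1],[[0,0,-4],[-0.082,-0.012,0],1],[[0,0,-6],[-0.123,-0.018,0],1],[[0,0,-8],[-0.164,-0.025,0],1],[[0,0,-10],[-0.205,-0.031,0.01],1],[[0,0,-12],[-0.246,-0.037,0.03],1],[[0,0,-14],[-0.287,-0.043,0.05],1],[[0,0,-16],[-0.328,-0.049,0.065],1],[[0,0,-16.5],[-0.328,-0.049,0.065],1],[[0,0,-16.5],[-0.328,-0.049,0.065],1]]'
python3 - <<'E'
from h import *
a=capture("scene");b=capture("side");w=capture("wrist");save(w,"w")
np.savez("c1.npz",A=cloud(a),B=cloud(b),C=cloud(w),a=a["image"],b=b["image"],c=w["image"])
from scipy.optimize import least_squares
for c in(a,b):
    W=cloud(c);H=cv2.cvtColor(c["image"],cv2.COLOR_RGB2HSV).astype(int);z=W[...,2]
    m=(H[...,0]>100)&(H[...,0]<130)&(H[...,1]>100)&(z<40)&(abs(W[...,0]-620)<190)&(abs(W[...,1]-20)<170)
    n,L,st,_=cv2.connectedComponentsWithStats(m.astype(np.uint8));i=1+st[1:,4].argmax()
    p=W[cv2.erode((L==i).astype(np.uint8),np.ones((2,2)))>0];print("tray",cv2.minAreaRect(p[:,:2].astype(np.float32)),len(p),p[:,2].min().round(),p[:,2].max().round())
    # mat + rack
    g=W[(H[...,0]>45)&(H[...,0]<80)&(H[...,1]>120)&(z<14)&(W[...,1]<-150)];print("mat",cv2.minEnclosingCircle(g[:,:2].astype(np.float32)),g.min(0).round(),g.max(0).round())
W=cloud(w);z=W[...,2];print("z",np.nanpercentile(z,[1,10,50,90,99]).round())
b=W[(z>85)&(z<122)];print("bar",len(b),cv2.minAreaRect(b[:,:2].astype(np.float32)),np.percentile(b[:,2],[5,50,95]))
o=get_obs();print(o["tool_pos"],o["tcp_rot"])
E
```

```text
time: 1.1
tool_pos: [475.3, -328.3, 160.8]
tcp_rot: [-3.141, -0.002, 1.857]
contact_force: [-0.0, 0.7, 0.0]
grip_width: 91.8
finger_force: 0.0
tray ((619.8184814453125, 19.738204956054688), (163.90403747558594, 198.43336486816406), 81.36824035644531) 4653 0.0 33.0
mat ((490.9457702636719, -323.9119873046875), 95.03846740722656) [ 398. -419.   -0.] [ 584. -230.   12.]
tray ((617.837890625, 20.373977661132812), (160.0041046142578, 195.1437530517578), 81.75374603271484) 4525 1.0 35.0
mat ((493.6147155761719, -321.933349609375), 91.10350799560547) [ 406. -408.    4.] [ 577. -232.   12.]
z [ -1.  -0.   2. 270. 278.]
bar 1898 ((473.7486267089844, -331.6805114746094), (9.949671745300293, 109.80855560302734), 16.413759231567383) [110.25595235 111.97458622 113.14583524]
[ 476.49119551 -326.89329122  162.24784432] [3.14104379e+00 2.26116130e-04 1.85973083e+00]
```

View pics/w.png

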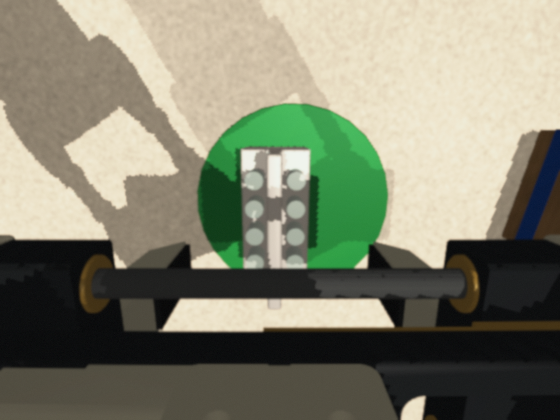

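The wrist view shows the bar running vertically at column 275, between the fingers (about 155 and 405). Its measured footprint is 110 x 10 mm at z 112, as it should be.

```bash
python3 -m handwheel '[[[0,0,0],[-0.003,-0.003,0.025],1],[[0,0,0],[-0.003,-0.003,0.05],1],[[0,0,0],[-0.003,-0.003,0.067],1],[[0,0,0],[-0.003,-0.003,0.076],1],[[0,0,0],[-0.003,-0.003,0.076],0],[[0,0,0],[-0.003,-0.003,0.076],0],[[0,0,0],[-0.003,-0.003,0.076],0],[[0,0,0],[-0.003,-0.003,0.076],0],[[0,0,0],[-0.003,-0.003,0.076],0],[[0,0,0],[-0.003,-0.003,0.076],0],[[0,0,0],[-0.003,-0.003,0.076],0],[[0,0,0],[-0.003,-0.003,0.076],0]]'
```

```text
time: 2.45
tool_pos: [474.0, -331.7, 85.7]
tcp_rot: [3.142, 0.0, 1.859]
contact_force: [-0.4, 0.1, 0.7]
grip_width: 32.2
finger_force: 0.0
```

```bash
python3 -m handwheel '[[[0,0,0],[0,0,0],0],[[0,0,0],[0,0,0],0],[[0,0,0],[0,0,0],0],[[0,0,0],[0,0,0],0],[[0,0,0],[0,0,0],0],[[0,0,0],[0,0,-0.005],0],[[0,0,0],[0,0,-0.015],0],[[0,0,0],[0,0,-0.03],0],[[0,0,0],[0,0,-0.045],0],[[0,0,0],[0,0,-0.055],0],[[0,0,0],[0,0,-0.06],0],[[0,0,0],[0,0,-0.06],0]]'
```

```text
time: 3.65
tool_pos: [474.2, -331.9, 146.4]
tcp_rot: [3.141, 0.001, 1.859]
contact_force: [-0.3, -0.5, -4.0]
grip_width: 10.1
finger_force: 30.0
```

```bash
python3 -m handwheel '[[[0,0,1],[0.01,0.008,0],0],[[0,0,3],[0.03,0.024,0],0],[[0,0,6],[0.06,0.048,0],0],[[0,0,9],[0.095,0.077,0],0],[[0,0,12],[0.13,0.105,0],0],[[0,0,15],[0.165,0.133,0],0],[[0,0,18],[0.2,0.161,0],0],[[0,0,21],[0.235,0.19,0],0],[[0,0,23],[0.265,0.214,0],0],[[0,0,25],[0.285,0.23,0],0],[[0,0,25],[0.296,0.239,0],0],[[0,0,25],[0.296,0.239,0],0]]'; python3 - <<'E'
from h import *
w=capture("scene");save(w,"s2")
o=get_obs();print(o["tool_pos"],o["tcp_rot"])
W=cloud(w);z=W[...,2]
b=W[(z>158)&(z<180)&(np.hypot(W[...,0]-619,W[...,1]-20)<70)];print(cv2.minAreaRect(b[:,:2].astype(np.float32)))
E
```

```text
time: 4.85
tool_pos: [619.1, 21.4, 144.9]
tcp_rot: [-3.141, -0.0, 1.426]
contact_force: [0.5, -0.5, -4.4]
grip_width: 9.8
finger_force: 30.0
[618.69993606  19.95315915 144.99549673] [-3.14028513e+00  6.84620240e-04  1.42439371e+00]
((618.5958251953125, 40.96300506591797), (40.88756561279297, 69.52802276611328), 14.2049560546875)
```

View pics/s2.png

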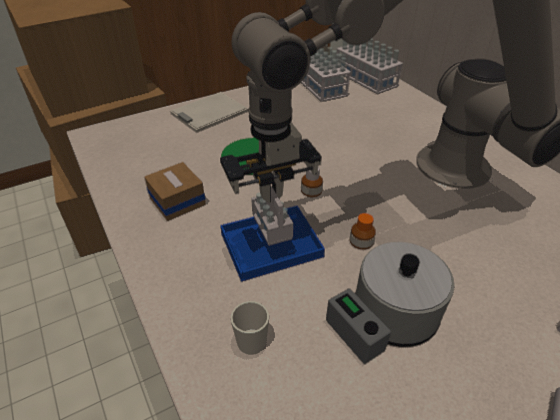

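The rack hangs upright over the tray, at about (272,220). I'll lower it 61 mm and release.

```bash
python3 -m handwheel '[[[0,0,0],[0,0,0.01],0],[[0,0,0],[0,0,0.025],0],[[0,0,0],[0,0,0.04],0],[[0,0,0],[0,0,0.05],0],[[0,0,0],[0,0,0.056],0],[[0,0,0],[0,0,0.06],0],[[0,0,0],[0,0,0.061],0],[[0,0,0],[0,0,0.061],0],[[0,0,0],[0,0,0.061],0.4],[[0,0,0],[0,0,0.061],0.4],[[0,0,0],[0,0,0.061],0.4],[[0,0,0],[0,0,0.061],0.4]]'
```

```text
time: 6.1
tool_pos: [619.4, 20.0, 85.3]
tcp_rot: [3.141, -0.0, 1.423]
contact_force: [0.4, 0.4, 0.3]
grip_width: 35.1
finger_force: 0.0
```

```bash
python3 -m handwheel '[[[0,0,0],[0,0,-0.03],0.4],[[0,0,0],[0,0,-0.06],0.4],[[0,0,0],[0.02,-0.013,-0.1],0.8],[[0,0,0],[0.055,-0.037,-0.12],0.8],[[0,0,0],[0.095,-0.063,-0.12],0.8],[[0,0,0],[0.135,-0.09,-0.12],0.8],[[0,0,0],[0.175,-0.116,-0.12],0.8],[[0,0,0],[0.21,-0.14,-0.12],0.8],[[0,0,0],[0.24,-0.16,-0.12],0.8],[[0,0,0],[0.263,-0.175,-0.12],0.8],[[0,0,0],[0.263,-0.175,-0.12],0.8],[[0,0,0],[0.263,-0.175,-0.12],0.8]]'; python3 - <<'E'
from h import *
from m import circ
w=capture("wrist");s=capture("scene");b=capture("side");save(w,"w3");save(s,"s3")
o=get_obs();print(o["tool_pos"],o["tcp_rot"])
W=cloud(w);z=W[...,2];r=np.hypot(W[...,0]-485,W[...,1]-306)
k=W[(z>147)&(z<162)&(r<35)];print("knob",k.mean(0),cv2.minEnclosingCircle(k[:,:2].astype(np.float32)),len(k))
k=W[(z>108)&(z<122)&(r<100)];print("disc",cv2.minEnclosingCircle(k[:,:2].astype(np.float32)),np.median(k[:,2]))
for c in(s,b):
    W=cloud(c);z=W[...,2]
    k=W[(z>103)&(z<118)&(np.hypot(W[...,0]-619,W[...,1]-20)<70)];print("bar",cv2.minAreaRect(k[:,:2].astype(np.float32)),np.median(k[:,2]),k[:,2].std())
    k=W[(z>147)&(z<162)&(np.hypot(W[...,0]-485,W[...,1]-306)<35)];print("knob",k.mean(0) if len(k) else 0,len(k))
E
```

```text
time: 7.3
tool_pos: [484.7, 306.3, 204.9]
tcp_rot: [3.141, 0.0, 1.424]
contact_force: [-0.4, 0.4, -0.8]
grip_width: 73.5
finger_force: 0.0
[485.44898659 305.00225333 204.76378032] [3.14125975e+00 2.14694276e-04 1.42120044e+00]
knob [484.35560026 305.57267859 152.86787019] ((484.1581115722656, 304.534423828125), 16.873899459838867) 1820
disc ((483.072021484375, 304.8589782714844), 87.97225189208984) 115.10138909980172
bar ((619.9268798828125, 21.709003448486328), (109.23917388916016, 10.435778617858887), 81.11035919189453) 110.15321180381488 2.2664408510862444
knob [486.56770664 307.09152846 151.78916442] 208
bar ((620.0278930664062, 19.571182250976562), (111.56035614013672, 10.468043327331543), 81.5874252319336) 112.01389105533718 2.365474921541759
knob [485.17668826 306.30334972 153.60349401] 390
```

View pics/w3.png

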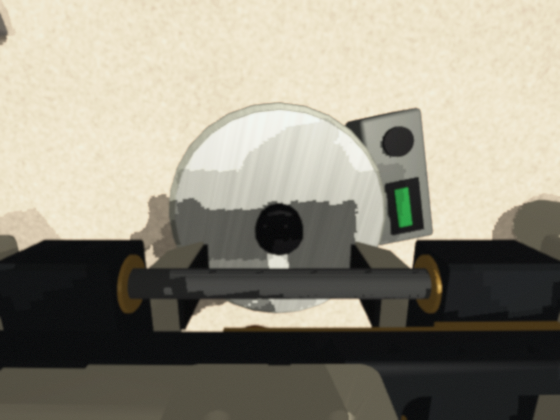

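The wrist view shows the knob at (279,229), midway between the fingers, and it measures 34 mm across at z 153. I'll grasp it now.

```bash
python3 -m handwheel '[[[0,0,0],[-0.001,-0.001,0.025],0.7],[[0,0,0],[-0.001,-0.001,0.05],0.6],[[0,0,0],[-0.001,-0.001,0.068],0.5],[[0,0,0],[-0.001,-0.001,0.078],0.4],[[0,0,0],[-0.001,-0.001,0.078],0],[[0,0,0],[-0.001,-0.001,0.078],0],[[0,0,0],[-0.001,-0.001,0.078],0],[[0,0,0],[-0.001,-0.001,0.078],0],[[0,0,0],[-0.001,-0.001,0.078],0],[[0,0,0],[-0.001,-0.001,0.075],0],[[0,0,0],[-0.001,-0.001,0.07],0],[[0,0,0],[-0.001,-0.001,0.07],0]]'
```

```text
time: 8.65
tool_pos: [484.3, 305.4, 135.8]
tcp_rot: [3.14, -0.001, 1.423]
contact_force: [0.0, 0.3, -5.1]
grip_width: 33.4
finger_force: 30.0
```

```bash
python3 -m handwheel '[[[0,0,0],[0,0,-0.01],0],[[0,0,0],[0,0,-0.03],0],[[0,0,0],[0,0,-0.05],0],[[0,0,0],[-0.01,0.002,-0.065],0],[[0,0,0],[-0.03,0.005,-0.07],0],[[0,0,0],[-0.06,0.01,-0.07],0],[[0,0,0],[-0.095,0.015,-0.07],0],[[0,0,0],[-0.135,0.022,-0.07],0],[[0,0,0],[-0.175,0.028,-0.07],0],[[0,0,0],[-0.215,0.035,-0.07],0],[[0,0,0],[-0.255,0.041,-0.07],0],[[0,0,0],[-0.295,0.048,-0.07],0]]'
python3 -m handwheel '[[[0,0,0],[-0.04,0.006,0],0],[[0,0,0],[-0.08,0.013,0],0],[[0,0,0],[-0.12,0.019,0],0],[[0,0,0],[-0.16,0.026,0],0],[[0,0,0],[-0.2,0.032,0],0],[[0,0,0],[-0.235,0.038,0],0],[[0,0,0],[-0.265,0.043,0],0],[[0,0,0],[-0.29,0.047,0],0],[[0,0,0],[-0.31,0.05,0],0],[[0,0,0],[-0.322,0.052,0],0],[[0,0,0],[-0.325,0.052,0],0],[[0,0,0],[-0.325,0.052,0],0]]'
```

```text
time: 9.85
tool_pos: [487.0, 4.1, 205.4]
tcp_rot: [3.141, 0.0, 1.422]
contact_force: [0.4, -0.3, -4.0]
grip_width: 33.4
finger_force: 30.0
time: 11.05
tool_pos: [490.7, -322.6, 204.8]
tcp_rot: [-3.141, -0.0, 1.422]
contact_force: [-1.0, 0.3, -4.2]
grip_width: 33.5
finger_force: 30.0
```

```bash
python3 -m handwheel '[[[0,0,0],[0,0,0.015],0],[[0,0,0],[0,0,0.04],0],[[0,0,0],[0,0,0.07],0],[[0,0,0],[0,0,0.1],0],[[0,0,0],[0,0,0.125],0],[[0,0,0],[0,0,0.145],0],[[0,0,0],[0,0,0.158],0],[[0,0,0],[0,0,0.166],0],[[0,0,0],[0,0,0.17],0],[[0,0,0],[0,0,0.173],0],[[0,0,0],[0,0,0.174],0],[[0,0,0],[0,0,0.174],0]]'
```

```text
time: 12.25
tool_pos: [491.3, -323.1, 31.3]
tcp_rot: [3.141, 0.0, 1.422]
contact_force: [0.4, -0.1, -3.8]
grip_width: 33.4
finger_force: 30.0
```

```bash
python3 -m handwheel '[[[0,0,0],[0,0,0.0005],0],[[0,0,0],[0,0,0.0005],0.7],[[0,0,0],[0,0,0.0005],0.7],[[0,0,0],[0,0,0.0005],0.7],[[0,0,0],[0,0,0.0005],0.7],[[0,0,0],[0,0,0.0005],0.7],[[0,0,0],[0,0,-0.02],0.7],[[0,0,0],[0,0,-0.05],0.7],[[0,0,0],[0,0,-0.09],0.8],[[0,0,0],[0,0,-0.13],0.8],[[0,0,0],[0,0,-0.15],0.8],[[0,0,0],[0,0,-0.15],0.8]]'; python3 - <<'E'
from h import *
s=capture("side");c=capture("wrist");w=capture("scene");save(w,"s4")
o=get_obs();print(o["tool_pos"],o["tcp_rot"],o["joint_positions"].round(2))
W=cloud(c);z=W[...,2];r=np.hypot(W[...,0]-491,W[...,1]+323)
k=W[(z>48)&(z<66)&(r<40)];print("knob",k.mean(0),cv2.minEnclosingCircle(k[:,:2].astype(np.float32)))
k=W[(z>12)&(z<26)&(r<95)];print("disc z",np.median(k[:,2]),np.linalg.lstsq(np.c_[k[:,:2],np.ones(len(k))],k[:,2],rcond=None)[0])
for c in(s,w):
    W=cloud(c);H=cv2.cvtColor(c["image"],cv2.COLOR_RGB2HSV).astype(int);z=W[...,2]
    for x,y in((428,117),(430,-98)):
        k=W[(z>70)&(z<84)&(np.hypot(W[...,0]-x,W[...,1]-y)<25)];print("cap",cv2.minEnclosingCircle(k[:,:2].astype(np.float32)),np.median(k[:,2]),k.mean(0))
    k=W[(z>103)&(z<116)&(np.hypot(W[...,0]-484,W[...,1]-305)<100)&(np.hypot(W[...,0]-484,W[...,1]-305)>60)]
    print("rim",cv2.minEnclosingCircle(k[:,:2].astype(np.float32)))
E
```

```text
time: 13.45
tool_pos: [492.4, -324.0, 184.4]
tcp_rot: [3.135, 0.004, 1.422]
contact_force: [-0.7, -1.3, -0.6]
grip_width: 73.5
finger_force: 0.0
[ 490.44109999 -322.37417286  179.43554686] [-3.13988138e+00 -1.15937183e-03  1.42242863e+00] [-0.71  0.49  1.42  0.    1.23 -0.56]
knob [ 491.17845073 -322.209963     56.77329068] ((491.01123046875, -323.1366882324219), 16.784963607788086)
disc z 19.18982712361145 [ 2.42714728e-04 -5.10888413e-05  1.90537423e+01]
cap ((425.6478576660156, 113.94535064697266), 18.59432029724121) 77.0476426970792 [426.88978434 115.43837438  76.75518623]
cap ((427.74847412109375, -104.47132110595703), 18.263776779174805) 77.24667332821417 [ 427.87042519 -102.92791783   76.87121048]
rim ((483.0506591796875, 305.1263427734375), 88.31322479248047)
cap ((425.9114074707031, 115.64554595947266), 17.9520206451416) 75.41353880434991 [427.13318729 116.68053721  75.13677602]
cap ((428.5513000488281, -102.35002899169922), 18.84593963623047) 74.01005757811947 [ 428.73676177 -100.7853679    73.91652703]
rim ((484.05902099609375, 304.9288024902344), 89.86680603027344)
```

View pics/s4.png

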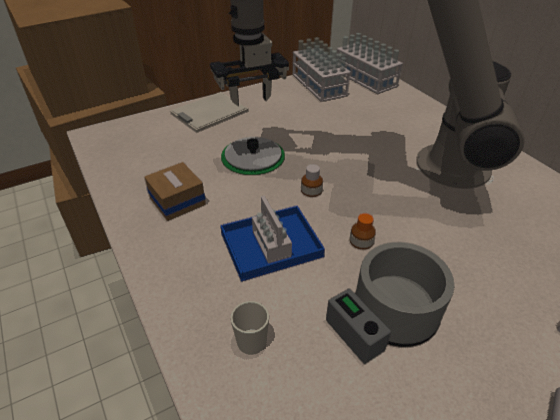

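The lid lies flat on the mat near (252,155), the rack stands in the tray near (272,235), and the warmer is open at (405,285). Next is the bottle.

```bash
python3 -m handwheel '[[[0,0,0],[0.02,-0.006,0],0.8],[[0,0,0],[0.06,-0.018,0],0.8],[[0,0,0],[0.105,-0.032,0],0.8],[[0,0,0],[0.15,-0.046,0],0.8],[[0,0,0],[0.195,-0.06,0],0.8],[[0,0,0],[0.24,-0.073,0],0.8],[[0,0,0],[0.285,-0.087,0],0.8],[[0,0,0],[0.33,-0.1,0],0.8],[[0,0,0],[0.37,-0.113,0.01],0.8],[[0,0,0],[0.405,-0.123,0.02],0.8],[[0,0,0],[0.424,-0.129,0.03],0.8],[[0,0,0],[0.424,-0.129,0.03],0.8]]'; python3 - <<'E'
from h import *
c=capture("wrist")
o=get_obs();print(o["tool_pos"],o["tcp_rot"],o["joint_positions"].round(2))
W=cloud(c);z=W[...,2];r=np.hypot(W[...,0]-426,W[...,1]-115)
k=W[(z>68)&(z<84)&(r<40)];print("cap",k.mean(0),cv2.minEnclosingCircle(k[:,:2].astype(np.float32)))
E
```

```text
time: 14.8
tool_pos: [423.7, 117.4, 148.3]
tcp_rot: [-3.136, 0.001, 1.426]
contact_force: [0.2, -0.8, -0.5]
grip_width: 73.3
finger_force: 0.0
[424.67655292 116.20049463 149.10555207] [-3.13775098e+00  1.18401172e-03  1.42524213e+00] [ 0.09  0.28  1.86 -0.    1.01  0.24]
cap [425.46922518 114.30973595  75.8863812 ] ((425.3057861328125, 113.3277359008789), 17.798622131347656)
```

```bash
python3 -m handwheel '[[[0,0,0],[-0.0015,-0.0005,0.03],0.7],[[0,0,0],[-0.0015,-0.0005,0.06],0.7],[[0,0,0],[-0.0015,-0.0005,0.08],0.7],[[0,0,0],[-0.0015,-0.0005,0.093],0.6],[[0,0,0],[-0.0015,-0.0005,0.099],0.5],[[0,0,0],[-0.0015,-0.0005,0.099],0],[[0,0,0],[-0.0015,-0.0005,0.099],0],[[0,0,0],[-0.0015,-0.0005,0.099],0],[[0,0,0],[-0.0015,-0.0005,0.099],0],[[0,0,0],[-0.0015,-0.0005,0.099],0],[[0,0,0],[-0.0015,-0.0005,0.099],0],[[0,0,0],[-0.0015,-0.0005,0.099],0]]'
```

```text
time: 16.05
tool_pos: [425.6, 114.2, 52.2]
tcp_rot: [3.141, -0.0, 1.423]
contact_force: [-1.2, -0.0, 4.4]
grip_width: 35.1
finger_force: 30.0
```

```bash
python3 -m handwheel '[[[0,0,0],[0,0,-0.01],0],[[0,0,0],[0,0,-0.035],0],[[0,0,0],[0,0,-0.065],0],[[0,0,0],[0,0,-0.1],0],[[0,0,0],[0,0,-0.125],0],[[0,0,0],[0.015,0.002,-0.135],0],[[0,0,0],[0.045,0.007,-0.135],0],[[0,0,0],[0.085,0.013,-0.135],0],[[0,0,0],[0.125,0.019,-0.135],0],[[0,0,0],[0.16,0.024,-0.135],0],[[0,0,0],[0.185,0.027,-0.135],0],[[0,0,0],[0.197,0.029,-0.135],0]]'
```

```text
time: 17.25
tool_pos: [483.0, 306.7, 186.7]
tcp_rot: [-3.141, -0.0, 1.424]
contact_force: [0.7, 0.2, -2.2]
grip_width: 35.3
finger_force: 30.0
```

```bash
python3 -m handwheel '[[[0,0,0],[0,0,0],0],[[0,0,0],[0,0,0.01],0],[[0,0,0],[0,0,0.03],0],[[0,0,0],[0,0,0.055],0],[[0,0,0],[0,0,0.08],0],[[0,0,0],[0,0,0.097],0],[[0,0,0],[0,0,0.107],0],[[0,0,0],[0,0,0.112],0],[[0,0,0],[0,0,0.114],0],[[0,0,0],[0,0,0.115],0],[[0,0,0],[0,0,0.115],0],[[0,0,0],[0,0,0.115],0]]'
```

```text
time: 18.45
tool_pos: [483.5, 304.9, 72.4]
tcp_rot: [3.14, -0.001, 1.423]
contact_force: [0.5, -0.2, -1.2]
grip_width: 35.1
finger_force: 30.0
```

```bash
python3 -m handwheel '[[[0,0,0],[0,0,0],0.7],[[0,0,0],[0,0,0],0.7],[[0,0,0],[0,0,0],0.7],[[0,0,0],[0,0,0],0.7],[[0,0,0],[0,0,0],0.7],[[0,0,0],[0,0,-0.02],0.7],[[0,0,0],[0,0,-0.06],0.7],[[0,0,0],[0,0,-0.1],0.7],[[0,0,0],[0,0,-0.13],0.7],[[0,0,0],[0,0,-0.145],0.7],[[0,0,0],[0,0,-0.145],0.7]]'; python3 - <<'E'
from h import *
c=capture("wrist");save(c,"w5")
o=get_obs();print(o["tool_pos"],o["tcp_rot"],o["joint_positions"].round(2))
W=cloud(c);z=W[...,2];r=np.hypot(W[...,0]-483,W[...,1]-305)
k=W[(z>88)&(z<104)&(r<45)];print("cap",k.mean(0),cv2.minEnclosingCircle(k[:,:2].astype(np.float32)),k[:,2].std())
k=W[(z>104)&(z<116)&(r<100)&(r>60)];print("rim",cv2.minEnclosingCircle(k[:,:2].astype(np.float32)),len(k))
E
```

```text
time: 19.55
tool_pos: [484.3, 305.2, 219.3]
tcp_rot: [3.137, -0.003, 1.422]
contact_force: [-0.7, 1.2, -0.0]
grip_width: 64.2
finger_force: 0.0
[483.46554769 304.84480533 217.36363216] [ 3.13986363e+00 -1.08515197e-03  1.42246770e+00] [ 0.43  0.43  1.41 -0.    1.3   0.58]
cap [483.09340799 305.18976076  95.88829652] ((482.8322448730469, 304.27392578125), 17.9363956451416) 1.2055759297660738
rim ((482.86395263671875, 304.7823181152344), 88.02397155761719) 7956
```

View pics/w5.png

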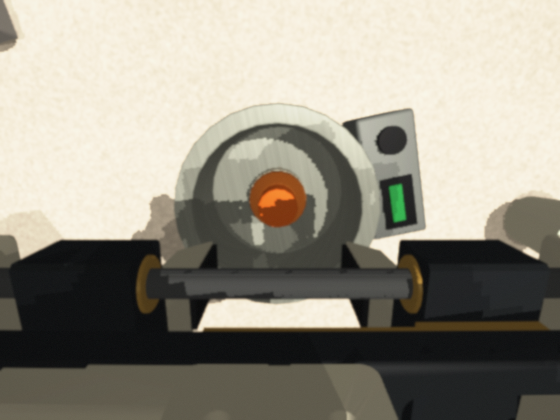

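The bottle stands centred in the well: the orange cap is at (277,200), its top at z 96. Now back to the lid.

```bash
python3 -m handwheel '[[[0,0,0],[-0.02,0.003,0],0.7],[[0,0,0],[-0.06,0.01,0],0.7],[[0,0,0],[-0.105,0.017,0],0.7],[[0,0,0],[-0.15,0.024,0],0.7],[[0,0,0],[-0.195,0.032,0],0.7],[[0,0,0],[-0.24,0.039,0],0.7],[[0,0,0],[-0.285,0.046,0],0.7],[[0,0,0],[-0.33,0.054,0],0.7],[[0,0,0],[-0.375,0.061,0],0.7],[[0,0,0],[-0.42,0.068,0],0.7],[[0,0,0],[-0.465,0.075,0],0.7],[[0,0,0],[-0.5,0.081,0],0.7]]'
python3 -m handwheel '[[[0,0,0],[-0.035,0.006,0],0.7],[[0,0,0],[-0.07,0.011,0.01],0.7],[[0,0,0],[-0.1,0.016,0.03],0.7],[[0,0,0],[-0.12,0.0195,0.06],0.7],[[0,0,0],[-0.12,0.0195,0.085],0.7],[[0,0,0],[-0.12,0.0195,0.1],0.7],[[0,0,0],[-0.12,0.0195,0.1],0.7],[[0,0,0],[-0.12,0.0195,0.1],0.7]]'; python3 - <<'E'
from h import *
c=capture("wrist")
o=get_obs();print(o["tool_pos"],o["tcp_rot"])
W=cloud(c);z=W[...,2];r=np.hypot(W[...,0]-491,W[...,1]+323)
k=W[(z>48)&(z<66)&(r<40)];print("knob",k.mean(0),cv2.minEnclosingCircle(k[:,:2].astype(np.float32)))
E
```

```text
time: 20.8
tool_pos: [488.3, -204.0, 214.9]
tcp_rot: [-3.139, -0.001, 1.421]
contact_force: [1.8, 0.2, 0.2]
grip_width: 64.3
finger_force: 0.0
time: 21.6
tool_pos: [490.6, -323.0, 115.9]
tcp_rot: [-3.14, -0.001, 1.422]
contact_force: [0.2, 0.1, 0.2]
grip_width: 64.5
finger_force: 0.0
[ 491.07793007 -323.29639341  116.87320831] [3.14146603e+00 1.69017321e-05 1.42265433e+00]
knob [ 491.32941688 -321.81721935   56.67841917] ((491.19989013671875, -323.013671875), 16.871797561645508)
```

```bash
python3 -m handwheel '[[[0,0,0],[0,0,0.03],0.6],[[0,0,0],[0,0,0.055],0.6],[[0,0,0],[0,0,0.073],0.5],[[0,0,0],[0,0,0.082],0.5],[[0,0,0],[0,0,0.0855],0.4],[[0,0,0],[0,0,0.0855],0],[[0,0,0],[0,0,0.0855],0],[[0,0,0],[0,0,0.0855],0],[[0,0,0],[0,0,0.0855],0],[[0,0,0],[0,0,0.0855],0],[[0,0,0],[0,0,0.0855],0],[[0,0,0],[0,0,0.08],0]]'
python3 -m handwheel '[[[0,0,0],[0,0,-0.01],0],[[0,0,0],[0,0,-0.03],0],[[0,0,0],[0,0,-0.06],0],[[0,0,0],[0,0,-0.095],0],[[0,0,0],[0,0,-0.13],0],[[0,0,0],[0.01,-0.002,-0.155],0],[[0,0,0],[0.03,-0.005,-0.17],0],[[0,0,0],[0.06,-0.01,-0.17],0],[[0,0,0],[0.095,-0.015,-0.17],0],[[0,0,0],[0.135,-0.022,-0.17],0],[[0,0,0],[0.175,-0.028,-0.17],0],[[0,0,0],[0.215,-0.035,-0.17],0]]'
```

```text
time: 22.85
tool_pos: [490.4, -322.9, 36.2]
tcp_rot: [-3.14, -0.001, 1.422]
contact_force: [0.1, 0.6, -4.6]
grip_width: 33.5
finger_force: 30.0
time: 24.05
tool_pos: [487.6, -104.0, 207.2]
tcp_rot: [3.141, -0.0, 1.422]
contact_force: [1.3, -0.4, -4.2]
grip_width: 33.6
finger_force: 30.0
```

```bash
python3 -m handwheel '[[[0,0,0],[0.04,-0.0065,0],0],[[0,0,0],[0.08,-0.013,0],0],[[0,0,0],[0.12,-0.0195,0],0],[[0,0,0],[0.16,-0.026,0],0],[[0,0,0],[0.2,-0.0325,0],0],[[0,0,0],[0.24,-0.039,0],0],[[0,0,0],[0.28,-0.0455,0],0],[[0,0,0],[0.32,-0.052,0],0],[[0,0,0],[0.355,-0.0575,0],0],[[0,0,0],[0.385,-0.0625,0],0],[[0,0,0],[0.4,-0.065,0],0],[[0,0,0],[0.405,-0.0655,0],0]]'
python3 -m handwheel '[[[0,0,0],[0,0,0],0],[[0,0,0],[0,0,0.01],0],[[0,0,0],[0,0,0.03],0],[[0,0,0],[0,0,0.05],0],[[0,0,0],[0,0,0.06],0],[[0,0,0],[0,0,0.06],0],[[0,0,0],[0,0,0.06],0]]'; python3 - <<'E'
from h import *
o=get_obs();print(o["tool_pos"],o["tcp_rot"])
for n in("side","scene"):
    c=capture(n);W=cloud(c);z=W[...,2];r=np.hypot(W[...,0]-483,W[...,1]-305)
    k=W[(z>130)&(z<146)&(r<105)&(r>35)];print(n,"disc",cv2.minEnclosingCircle(k[:,:2].astype(np.float32)),np.median(k[:,2]),np.linalg.lstsq(np.c_[k[:,:2]-[483,305],np.ones(len(k))],k[:,2],rcond=None)[0])
    save(c,"f_"+n)
E
```

```text
time: 25.25
tool_pos: [482.7, 305.8, 206.7]
tcp_rot: [-3.141, 0.0, 1.424]
contact_force: [0.9, 0.3, -4.5]
grip_width: 33.2
finger_force: 30.0
time: 25.95
tool_pos: [483.7, 304.3, 147.2]
tcp_rot: [3.141, -0.0, 1.422]
contact_force: [0.4, 0.1, -4.0]
grip_width: 33.8
finger_force: 30.0
[483.67972477 304.29464642 147.17659751] [ 3.14096198e+00 -2.67217934e-04  1.42164757e+00]
side disc ((484.4678039550781, 304.8931884765625), 83.20098876953125) 135.2685950207524 [-1.78466809e-03 -2.97275460e-03  1.35366868e+02]
scene disc ((484.5160217285156, 307.685791015625), 83.39619445800781) 134.05825563697857 [-1.51216803e-03 -3.19481356e-03  1.34141302e+02]
```

View pics/f_side.png

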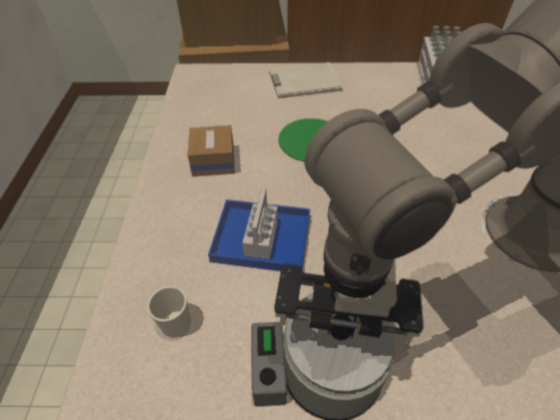

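The lid hangs level over the warmer, around (338,330), centred within 2 mm. I'll lower it 20 mm.

```bash
python3 -m handwheel '[[[0,0,0],[0,0,0.004],0],[[0,0,0],[0,0,0.009],0],[[0,0,0],[0,0,0.014],0],[[0,0,0],[0,0,0.017],0],[[0,0,0],[0,0,0.019],0],[[0,0,0],[0,0,0.02],0],[[0,0,0],[0,0,0.02],0],[[0,0,0],[0,0,0.02],0]]'
```

```text
time: 26.85
tool_pos: [482.9, 304.6, 127.9]
tcp_rot: [3.141, 0.0, 1.423]
contact_force: [-3.7, -3.2, 5.4]
grip_width: 33.3
finger_force: 30.0
```

```bash
python3 -m handwheel '[[[0,0,0],[0,0,0],0.7],[[0,0,0],[0,0,0],0.7],[[0,0,0],[0,0,0],0.7],[[0,0,0],[0,0,0],0.7],[[0,0,0],[0,0,0],0.7],[[0,0,0],[0,0,-0.02],0.7],[[0,0,0],[0,0,-0.06],0.7],[[0,0,0],[0,0,-0.1],0.7],[[0,0,0],[0,0,-0.11],0.7],[[0,0,0],[0,0,-0.11],0.7],[[0,0,0],[0,0,-0.11],0.7],[[0,0,0],[0,0,-0.11],0.7]]'; python3 - <<'E'
from h import *
c=capture("wrist");W=cloud(c);z=W[...,2];r=np.hypot(W[...,0]-483,W[...,1]-305)
k=W[(z>147)&(z<165)&(r<40)];print("knob",cv2.minEnclosingCircle(k[:,:2].astype(np.float32)),np.median(k[:,2]))
k=W[(z>108)&(z<125)&(r<82)&(r>35)];print("disc",np.median(k[:,2]),np.linalg.lstsq(np.c_[k[:,:2]-[483,305],np.ones(len(k))],k[:,2],rcond=None)[0])
c=capture("side");W=cloud(c);z=W[...,2]
k=W[(z>103)&(z<118)&(np.hypot(W[...,0]-619,W[...,1]-20)<70)];print("bar",cv2.minAreaRect(k[:,:2].astype(np.float32)),np.median(k[:,2]))
E
```

```text
time: 28.05
tool_pos: [482.4, 304.3, 234.7]
tcp_rot: [-3.139, 0.002, 1.422]
contact_force: [-0.2, 0.3, 0.4]
grip_width: 64.5
finger_force: 0.0
knob ((482.56109619140625, 304.85675048828125), 16.959999084472656) 153.0018754922114
disc 115.18315257525364 [1.74352126e-04 7.98397397e-05 1.15184839e+02]
bar ((620.1825561523438, 20.371036529541016), (111.18145751953125, 10.185882568359375), 81.56812286376953) 111.93329964945849
```

The knob top is at z 153 and the disc is level at z 115, so the lid is seated. It is centred on the warmer, and the arm is clear of everything.

```bash
python3 -c "
from plant import close_job
print(close_job())"
```

```text
the job is handed in; nothing more can be done
None
```

I handed the job in at about 28 s of the 72 s allowed: by my last measurements the rack stands in the tray, the bottle upright in the well, and the lid is fully seated and released; no verdict was returned.

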